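Fit the D cell in the training board's battery holder

TASK

Take the orange D cell from the cell rack and fit it in the empty battery holder on the circuit board: with the button end held up, press the flat end firmly back into the coil spring, far enough for the button to clear the brass contact plate, then drop the button end in behind the plate. It must lie level and fully home with the spring holding it there, let go. Do not over-press the spring or force the cell in, and leave the blue cell and the tools on the table where they are.

Things in the scene. Friction and masses are not known exactly. Their poses are not given: they have to be found in the camera images.
- cell: the fresh D cell: orange cylinder, black band nearer its button end, 33 mm in diameter, 61 mm long with its steel button (10 mm across, 2 mm proud), about 140 g, lying in one of the rack's two troughs. Origin: the centre of the cylinder (flat face 30.5 mm to -x, button face 30.5 mm to +x). Its x axis runs along the cell towards the button, level at the start.
- cell_button (a point): centre of the face of the orange cell's button, 30.5 mm from the cell's centre; axes as the cell's.
- rack: grey fixed cell rack, 94 x 170 mm, two troughs along its x at y = -50 and +50 mm, one with the orange and one with the blue cell, buttons to +x. Lying cells' centres are 30.5 mm above the table. Pedestals are 30 mm wide (narrower than a cell), stops at the cell's ends 22 mm high, the plate beside them 5 mm: fingers fit on both sides of the cell. Origin: centre of the underside.
- board: fixed plywood circuit board, 160 x 270 x 12 mm; on it the black battery holder (along the board's x axis, at y = +55 mm), a knife switch and a lamp holder (around y = -65 mm, up to 90 mm above the table) and four binding posts at the corners (28 mm high, y = -115 and +115 mm). Origin: centre of the underside, on the table.
- seat (a point): nominal place of the fitted cell's centre, 36.5 mm above the table; axes as the board's, x along the holder from spring (-x) to brass plate (+x). The holder is screwed down through slots: it really stands up to 8 mm either way along x from here, unmeasured, so feel for the spring. Board top beside the holder: 24.5 mm below this point.
- plate (a point): nominal middle of the top edge of the brass plate's inner face (off by the same shift along x), 38 mm above the table, 18 mm above the trough floor the cell lies on. A fitted cell's button rests against it from the -x side; the seat is 30.5 mm to -x and 1.5 mm down. With the black wall behind it: 32 mm wide, 5.5 mm thick. The trough is 30 mm wide, 5 mm deep.
- spring (a point): nominal tip of the coil spring at rest (off by the same shift): a flat ring 12 mm across facing +x, 57 mm from the plate (the cell is 61); its wall 18 mm behind it, top 48 mm above the table. 2 N per mm. To clear the plate press it back with 12 to 14 N, button end raised about 20 degrees; over 16 N on the spring or 80 N on the holder is forcing. If friction hangs the cell up, press it home (15 N).
- spent_cell: the other D cell in the rack, used up, blue with a white band, same size; origin at its centre.
- pliers: combination pliers, yellow and black handles, 175 mm, lying on the table.
- cutters: side cutters, red and black handles, 150 mm, lying on the table.
- knife: black snap-off knife, 160 mm, lying on the table.
- green_knife: green snap-off knife, 160 mm, lying on the table.
- screwdriver: orange screwdriver, 180 mm, lying on the table.
- tape: roll of blue insulating tape, 66 mm across, 18 mm high, lying flat.
- meter: yellow and black multimeter, 150 x 78 x 36 mm, lying on its back.

How it is judged:
By the outcome, as a careful person would: the job done as asked, in the order asked, and still so for the second after the job is handed in, with the robot touching nothing.
It also fails if it takes over 64 s, if anything falls off the work surface, if the arm or the gripper's body presses on something with over 40 N, if the wrist force passes 120 N, or if a joint passes its speed limit or range.

ROBOT

A 6-joint arm with a two-finger parallel gripper is mounted at the origin on the work surface. World frame = base frame: x ahead of the robot, y to its left, z up, the work surface at z = 0. Lengths are in mm, angles in rad, forces in N, time in s.
With the tool pointing down it reaches from about 350 to 775 mm from the base axis. Payload 7.3 kg.
Tool frame: the origin (TCP) lies midway between the tips of the shut fingers; the grasp point (between the pads) lies 19 mm behind it; z points along the fingers, y is the line along which they close (so a half turn about z gives the same grasp; the last joint's range is limited). The gripper opens to 92 mm and grips with 3 to 60 N. Pads are 19 mm wide; open, the fingers measure 130 mm over their backs; the gripper's body (75 mm by 190 mm) begins 47 mm behind the grasp point.
Start: joints at [1.012, 0.342, 1.524, -0, 1.275, -0.146], TCP at [210.605, 480.927, 226.741] pointing down, gripper open.
Joint ranges: [-2.53, 2.53], [-0.77, 2.02], [0.04, 2.7], [-1, 4.14], [0.28, 2.66], [-3.11, 3.11]. Speed limits (rad/s): [2.57, 2.57, 3.14, 3.14, 3.14, 3.14].

INTERFACE

Orientations are given as [roll, pitch, yaw] about the fixed x, y, z axes, in that order (R = Rz(yaw) Ry(pitch) Rx(roll)).
In Python, from plant import bot gives the robot as it stands.
- The arm moves only by the tool jog_arm, never from a script. Its arguments are lists of equal length, an entry for each row: "dp": the shift along the tool's x, y, z in m, a list of three; "twist": the turn about the tool's z in degrees. A call has 1 to 10 rows; each row shifts and turns the commanded pose from where the row before left it, along the tool's axes as they then stand; what a row does not reach is not made up. A row lasts 1/8 s, in which the tool goes at most 62.5 mm and 10.7 degrees, less where a joint would pass 70% of its speed; a pose out of reach is approached as far as the arm can. A call is refused whole if a number of a shift passes 0.0625 or a number of a turn 10.7, either way. A call with a gripper value outside its range is refused whole. "jaw" is the finger opening in m, from 0 to 0.0918, set as the call begins (left out, the last holds). The fingers move at their own pace and stop on an object; the grip force is fixed at half the most. Time passes only in rows, so rows that do not move let the fingers close. It gives the time, the measured TCP pose, the force, the opening and the grip force at its end, in the units of the state.
- bot.get_obs(): the state, without advancing time (a new reading comes with each control period).
- bot.capture(name): name is "scene" or "top" or "wrist"; returns the picture (384x512x3 uint8, blue, green, red); there is no depth.
- bot.camera_params(name): a dict with "fx", "fy", "cx", "cy" (pixels), "R" (3x3) and "t" (3): a world point X has camera coordinates R X + t. Camera axes: x right, y down, z forward; pixel columns grow to the right and rows downward; lengths in mm; the calibration is good to about 2 mm. The wrist camera is an equidistant fisheye: a pixel r from the principal point sees the ray r / f radians off the axis. A picture is of the moment at which its call begins: read the wrist's pose just before it. camera_params takes no time and is no camera call; for the wrist camera it gives the pose at the moment of the call.
- bot.close_job(): hands the job in; it is judged then, once.
Trained networks look in the newest picture that a camera, given by its name, has taken for a name from the list of things; names that differ only in an ending like _2 or _b are one class to them, and where a whole thing is asked for, a point or a joint stands for the part that bears it (a point fixed in the world has none). Each returns a list of dicts, best first, with "confidence" (0 to 1); they miss things now and then, are a little off and sometimes report something else, mostly with a low value. They report only what shows in the picture. A call takes as long as a camera call.
- bot.find_in(camera, label): "bbox" ([centre column, centre row, width, height] in pixels, round what is visible of it).
- bot.masks_of(camera, label): "pixels" (384x512 bool, what is visible of it) and "bbox" ([centre column, centre row, width, height] in pixels, round what is visible of it).
The state is a dict: "time": time; "joint_positions": joint angles; "dq": joint speeds; "tau": joint torques, N m; "tool_pos": TCP position; "tcp_rot": TCP orientation; "contact_force": force on the tool from outside, world axes, zero at the start; "moment": the same for the moment, N m; "grip_width": finger opening in mm; "finger_force": force on a finger pad.
Only numpy, scipy, OpenCV 4.12 (cv2) and the standard library are available. Lean on these libraries where they do the work, as an engineer would, in place of code of your own. Each camera call takes 0.05 s, during which the arm holds its last target. There are 200 camera calls.

## Working session

There is one attempt and no reset: what is moved stays moved. The work goes in short steps, Python scripts to look and compute and a tool call to move; the robot and the scene stay as the last step left them, time stands still between calls to the robot, and variables do not carry over. Pictures are saved under pics/ and viewed, at most 15 in all, crops included, and the job is handed in when it is done.

Besides the shell and the picture viewer there is one more tool, called after "Emit:" by a JSON object that holds its "name" and its "arguments", one argument or row to a line. jog_arm: Moves the arm, as the interface text tells. Its arguments: {"type":"object","properties":{"dp":{"type":"array"},"twist":{"type":"array"},"jaw":{"type":"number"}},"required":["dp","twist"]}

```bash
ls; mkdir -p pics; python3 - <<'E'
from plant import bot
import cv2,numpy as np
o=bot.get_obs(); print(o)
for c in ("scene","top"):
    im=bot.capture(c); cv2.imwrite(f"pics/{c}0.png",im)
    p=bot.camera_params(c); print(c,{k:np.round(v,3).tolist() for k,v in p.items()})
    for l in ("cell","spent_cell","rack","board","seat"):
        try: print(l,[(np.round(d["bbox"]).tolist(),round(d["confidence"],2)) for d in bot.find_in(c,l)[:2]])
        except Exception as e: print(l,e)
a=cv2.imread("pics/scene0.png");b=cv2.imread("pics/top0.png")
E
```

```text
pics
{'time': 0.0, 'joint_positions': array([ 1.01200769e+00,  3.42699803e-01,  1.52502400e+00, -4.26451119e-05,
        1.27541781e+00, -1.45975024e-01]), 'dq': array([-0.00132635, -0.00043054,  0.0009221 , -0.00032422, -0.00258683,
       -0.00030209]), 'tau': array([-1.50230029e-03, -4.31237984e+01, -2.44220102e+01,  7.17254123e-02,
        5.59319579e-02, -8.06133494e-05]), 'tool_pos': array([210.37897089, 480.54770797, 226.05443467]), 'tcp_rot': array([-3.14005423e+00, -1.84962120e-04,  2.72879134e+00]), 'contact_force': array([0.6319686 , 0.22313079, 0.89774346]), 'moment': array([ 0.02972992, -0.01355179, -0.00018588]), 'finger_force': 0.0, 'grip_width': 92.00312247179784}
scene {'fx': 353.924, 'fy': 353.924, 'cx': 250.166, 'cy': 187.947, 'R': [[0.084, 0.996, 0.001], [0.817, -0.069, -0.572], [-0.57, 0.049, -0.82]], 't': [-50.552, -400.405, 1644.051]}
cell [([318.0, 183.0, 8.0, 20.0], 0.7)]
spent_cell [([293.0, 182.0, 15.0, 22.0], 0.67)]
rack [([304.0, 185.0, 52.0, 19.0], 0.96)]
board [([205.0, 224.0, 84.0, 53.0], 0.74), ([119.0, 232.0, 18.0, 45.0], 0.64)]
seat [([206.0, 224.0, 79.0, 55.0], 0.7), ([317.0, 181.0, 12.0, 15.0], 0.55)]
top {'fx': 486.404, 'fy': 486.404, 'cx': 256.835, 'cy': 186.081, 'R': [[0.005, -1.0, -0.006], [-0.992, -0.004, -0.129], [0.129, 0.007, -0.992]], 't': [-8.986, 539.844, 1391.266]}
cell [([165.0, 196.0, 11.0, 23.0], 0.59)]
spent_cell [([198.0, 201.0, 16.0, 27.0], 0.71), ([165.0, 195.0, 10.0, 21.0], 0.68)]
rack [([183.0, 199.0, 56.0, 39.0], 0.91), ([201.0, 200.0, 17.0, 24.0], 0.7)]
board [([393.0, 242.0, 28.0, 18.0], 0.64), ([312.0, 158.0, 95.0, 65.0], 0.6)]
seat [([313.0, 156.0, 100.0, 64.0], 0.56), ([100.0, 260.0, 46.0, 31.0], 0.41)]
```

View pics/top0.png

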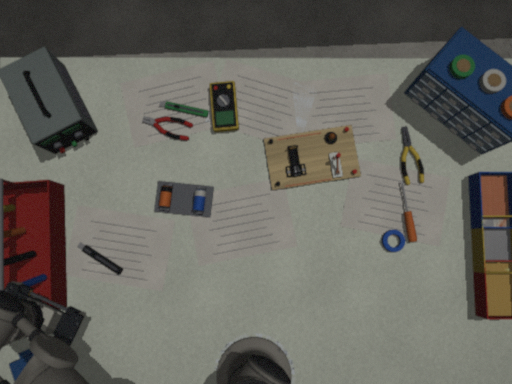

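View pics/scene0.png

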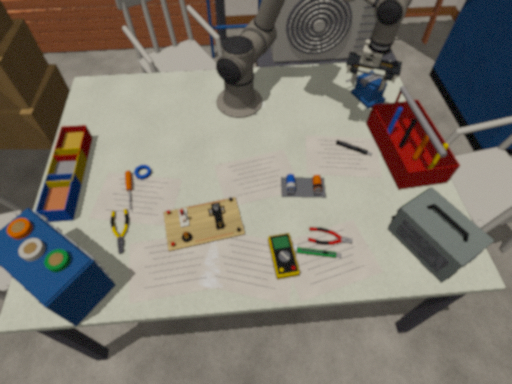

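The top view shows the rack at (183,199), with the orange cell in the left trough (165,195) and the blue one at (200,201). The holder is at (295,161), on the left half of the board; the board is yawed about +9°, with its +x up in the image.

```bash
cat > h.py <<'E'
import numpy as np,cv2
from plant import bot
from scipy.spatial.transform import Rotation as Ro
def ray(c,u,v,p=None):
    p=p or bot.camera_params(c); R=np.array(p["R"]);t=np.array(p["t"])
    x=(u-p["cx"])/p["fx"];y=(v-p["cy"])/p["fy"]
    if c=="wrist":
        r=np.hypot(x,y); d=np.array([np.sin(r)*x/max(r,1e-9),np.sin(r)*y/max(r,1e-9),np.cos(r)])
    else: d=np.array([x,y,1.])
    return -R.T@t, R.T@d
def atz(c,u,v,z,p=None):
    o,d=ray(c,u,v,p); return o+d*(z-o[2])/d[2]
def proj(c,X,p=None):
    p=p or bot.camera_params(c); q=np.array(p["R"])@np.array(X)+np.array(p["t"])
    if c=="wrist":
        th=np.arctan2(np.hypot(q[0],q[1]),q[2]); n=q[:2]/max(np.hypot(q[0],q[1]),1e-9)*th
    else: n=q[:2]/q[2]
    return np.array([n[0]*p["fx"]+p["cx"],n[1]*p["fy"]+p["cy"]])
def pose():
    o=bot.get_obs(); return o["tool_pos"],Ro.from_euler("xyz",o["tcp_rot"]),o
E
python3 - <<'E'
from h import *
im=cv2.imread("pics/top0.png")
for n,u,v,z in (("cell",165,196,30),("blue",200,201,30),("rack",183,199,5),("cyl_hold",295,161,30),("BL",276,188,12),("BR",358,178,12),("TL",265,138,12),("TR",351,126,12)):
    print(n,atz("top",u,v,z).round())
P,R,o=pose();p=bot.camera_params("wrist");R_=np.array(p["R"])
print("cam in tool",R.inv().apply(-R_.T@np.array(p["t"])-P).round(1),R.inv().apply(R_[2]).round(3),p["fx"],p["cx"],p["cy"])
a=cv2.resize(im[115:205,255:375],None,fx=5,fy=5,interpolation=3)
b=cv2.resize(im[170:225,145:225],None,fx=5,fy=5,interpolation=3)
c=np.zeros((450+0,600,3),np.uint8)
cv2.imwrite("pics/c1.png",a)
E
```

```text
cell [510. 263.  30.]
blue [496. 160.  30.]
rack [504. 214.   5.]
cyl_hold [ 616. -119.   30.]
BL [537. -63.  12.]
BR [ 568. -308.   12.]
TL [689. -30.  12.]
TR [ 727. -290.   12.]
cam in tool [  72.8    0.5 -156.8] [-0.265  0.001  0.964] 297.3186396354542 252.78545932176488 190.5512763897095
```

View pics/c1.png

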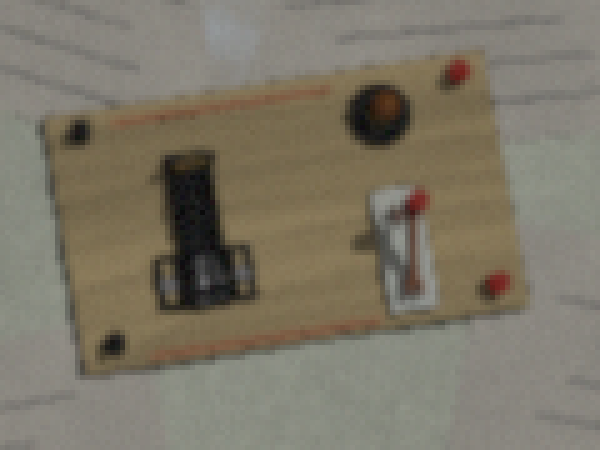

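The crop shows the holder along the board's x: brass plate at the top (190,160), spring end with its side cheeks at the bottom (208,275). Next I move above the cell for a close look.

```bash
cat >> h.py <<'E'
import json
def plan(T,yawdeg,step=45.,from_=None):
    P,R,o=pose(); y0=R.as_euler("xyz")[2]; P=np.array(P,float)
    dy=(np.rad2deg(y0)-yawdeg+90)%180-90   # twist about tool z (down), half-turn symmetric
    D=np.array(T)-P; n=int(max(np.ceil(np.linalg.norm(D)/step),np.ceil(abs(dy)/9.),1))
    print("n",n,"twist",round(dy,1)); out=[]
    for i in range(n):
        y=y0-np.deg2rad(dy*i/n); Rt=Ro.from_euler("xyz",[np.pi,0,y])
        out.append((Rt.inv().apply(D/n)/1000).round(4).tolist())
    print(json.dumps({"dp":out,"twist":[round(dy/n,2)]*n}))
E
python3 - <<'E'
from h import *
plan([500,263,150],172)
E
```

```text
n 9 twist -15.7
{"dp": [[-0.0392, -0.0093, 0.0085], [-0.0389, -0.0105, 0.0085], [-0.0385, -0.0116, 0.0085], [-0.0382, -0.0128, 0.0085], [-0.0378, -0.014, 0.0085], [-0.0373, -0.0151, 0.0085], [-0.0368, -0.0162, 0.0085], [-0.0363, -0.0173, 0.0085], [-0.0358, -0.0184, 0.0085]], "twist": [-1.74, -1.74, -1.74, -1.74, -1.74, -1.74, -1.74, -1.74, -1.74]}
```

Emit:
{"name": "jog_arm", "arguments": {
  "dp": [
    [-0.0392, -0.0093, 0.0085],
    [-0.0389, -0.0105, 0.0085],
    [-0.0385, -0.0116, 0.0085],
    [-0.0382, -0.0128, 0.0085],
    [-0.0378, -0.014, 0.0085],
    [-0.0373, -0.0151, 0.0085],
    [-0.0368, -0.0162, 0.0085],
    [-0.0363, -0.0173, 0.0085],
    [-0.0358, -0.0184, 0.0085],
    [0, 0, 0]
  ],
  "twist": [-1.74, -1.74, -1.74, -1.74, -1.74, -1.74, -1.74, -1.74, -1.74, 0]
}}

```text
time: 1.85
tool_pos: [501.7, 261.1, 149.3]
tcp_rot: [-3.141, -0.0, 2.999]
contact_force: [-0.5, -0.4, 0.8]
grip_width: 91.6
finger_force: 0.0
```

```bash
python3 - <<'E'
from h import *
P,R,o=pose(); print(P.round(1),np.rad2deg(R.as_euler("xyz")).round(1),o["time"])
p=bot.camera_params("wrist"); im=bot.capture("wrist"); cv2.imwrite("pics/w1.png",im)
json.dump({k:np.array(v).tolist() for k,v in p.items()},open("w1.json","w"))
m=bot.masks_of("wrist","cell")
for d in m[:2]:
    q=d["pixels"]; v,u=np.nonzero(q); print(d["confidence"],d["bbox"],len(u))
    c=np.array([u.mean(),v.mean()]); w=np.linalg.eigh(np.cov(u,v)); print(c,w)
    print(atz("wrist",*c,38,p).round(1))
E
```

```text
[501.7 261.1 149.3] [-180.    -0.   171.8] 1.85
0.94 [255.8, 194.3, 39.6, 69.3] 2163
[254.72676838 194.18492834] EighResult(eigenvalues=array([ 89.96660855, 352.45778959]), eigenvectors=array([[-0.9989248 ,  0.04636001],
       [ 0.04636001,  0.9989248 ]]))
[506.5 263.5  38. ]
```

View pics/w1.png

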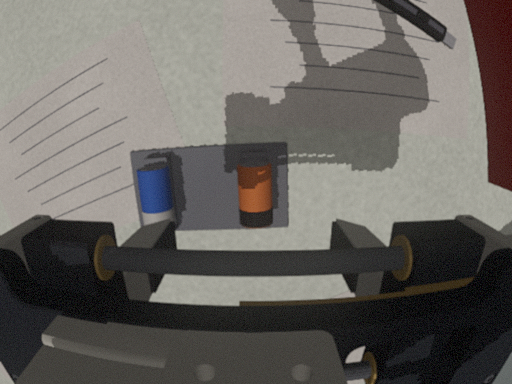

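The picture shows the rack with corners near (133,152), (287,143), (289,227) and (140,231), the orange cell at (255,194) with its black band down (towards +x), and the blue cell to the left.

```bash
python3 - <<'E'
from h import *
p=json.load(open("w1.json"))
for u,v in ((133,152),(287,143),(289,227)): print(atz("wrist",u,v,5,p).round(1))
c=np.array
a=atz("wrist",254.5,160,40,p);b=atz("wrist",256.5,228,40,p);print(a.round(1),b.round(1))
print("mid L/R",atz("wrist",238,190,30.5,p).round(1),atz("wrist",272,190,30.5,p).round(1), "floorblue",atz("wrist",155,190,40,p).round(1))
im=cv2.imread("pics/w1.png"); cv2.imwrite("pics/w1c.png",cv2.resize(im[130:245,200:310],None,fx=5,fy=5,interpolation=3))
E
```

```text
[450.8 139.4   5. ]
[466.9 302.6   5. ]
[558.5 294.5   5. ]
[474.  267.9  40. ] [539.9 260.5  40. ]
mid L/R [502.2 248.   30.5] [506.9 280.3  30.5] floorblue [488.3 169.2  40. ]
```

View pics/w1c.png

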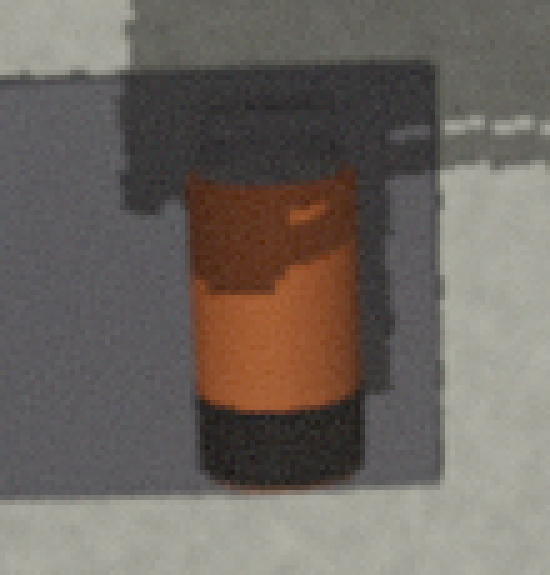

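```bash
python3 - <<'E'
from h import *
p=json.load(open("w1.json")); print("stop outer",atz("wrist",253,151,22,p).round(1))
plan([517.3,262.9,60],174.4)
E
```

```text
stop outer [468.1 267.4  22. ]
n 3 twist -2.5
{"dp": [[-0.0058, 0.0008, 0.03], [-0.0058, 0.0007, 0.03], [-0.0058, 0.0006, 0.03]], "twist": [-0.82, -0.82, -0.82]}
```

Emit:
{"name": "jog_arm", "arguments": {
  "dp": [
    [-0.0058, 0.0008, 0.03],
    [-0.0058, 0.0007, 0.03],
    [-0.0058, 0.0006, 0.03],
    [0, 0, 0.021],
    [0, 0, 0.02],
    [0, 0, 0],
    [0, 0, 0]
  ],
  "twist": [-0.82, -0.82, -0.82, 0, 0, 0, 0],
  "jaw": 0.06
}}

```text
time: 2.82
tool_pos: [517.7, 263.7, 20.3]
tcp_rot: [3.141, 0.001, 3.046]
contact_force: [0.5, -0.1, -0.7]
grip_width: 59.9
finger_force: 0.0
```

Emit:
{"name": "jog_arm", "arguments": {
  "dp": [
    [0, 0, 0],
    [0, 0, 0],
    [0, 0, 0],
    [0, 0, 0]
  ],
  "twist": [0, 0, 0, 0],
  "jaw": 0.02
}}

```text
time: 3.32
tool_pos: [517.6, 261.8, 19.6]
tcp_rot: [-3.14, -0.0, 3.045]
contact_force: [-0.5, -5.5, 4.8]
grip_width: 32.0
finger_force: 30.0
```

Emit:
{"name": "jog_arm", "arguments": {
  "dp": [
    [0, 0, -0.02],
    [0, 0, -0.02],
    [0.03, 0, 0],
    [0.034, 0, 0],
    [0, 0, 0.02],
    [0, 0, 0.01],
    [0, 0, 0],
    [0, 0, 0]
  ],
  "twist": [0, 0, 0, 0, 0, 0, 0, 0]
}}

```text
time: 4.32
tool_pos: [454.5, 269.1, 29.5]
tcp_rot: [3.141, 0.001, 3.045]
contact_force: [0.2, 0.7, -0.2]
grip_width: 32.4
finger_force: 30.0
```

```bash
python3 - <<'E'
from h import *
P,R,o=pose(); print(P.round(1),o["time"],o["contact_force"].round(1),o["moment"].round(2))
im=bot.capture("wrist"); cv2.imwrite("pics/w2.png",im)
E
```

```text
[454.5 269.1  29.5] 4.325 [ 0.2  0.7 -0.2] [0.02 0.04 0.  ]
```

View pics/w2.png

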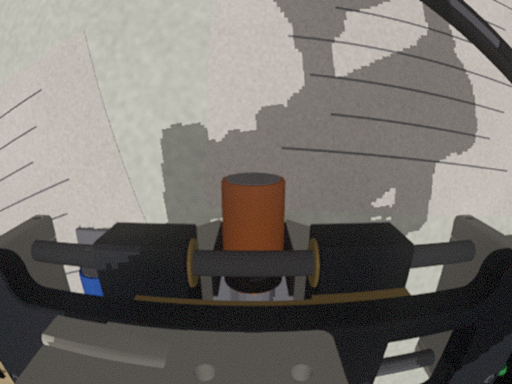

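The cell is gripped between the fingers, with its flat end at (253,180) towards the robot. Now I lower the button end onto the outer edge of the rack stop to tilt the cell.

Emit:
{"name": "jog_arm", "arguments": {
  "dp": [
    [0, 0, 0.001],
    [0, 0, 0.001],
    [0, 0, 0.001],
    [0, 0, 0.001],
    [0, 0, 0]
  ],
  "twist": [0, 0, 0, 0, 0]
}}

```text
time: 5.0
tool_pos: [453.7, 269.2, 26.4]
tcp_rot: [3.141, 0.0, 3.045]
contact_force: [-3.6, -1.2, 11.8]
grip_width: 32.2
finger_force: 30.0
```

Emit:
{"name": "jog_arm", "arguments": {
  "dp": [
    [0, 0, 0.001],
    [0, 0, 0.001],
    [0, 0, 0.0005],
    [0, 0, 0],
    [0, 0, 0]
  ],
  "twist": [0, 0, 0, 0, 0]
}}

```text
time: 5.62
tool_pos: [453.1, 269.4, 24.1]
tcp_rot: [3.141, -0.001, 3.045]
contact_force: [-7.0, -1.3, 13.6]
grip_width: 31.9
finger_force: 30.0
```

```bash
python3 - <<'E'
from h import *
P,R,o=pose(); print(P.round(1),o["time"],o["contact_force"].round(1),o["moment"].round(2))
im=bot.capture("wrist"); cv2.imwrite("pics/w3.png",im[100:320,120:390])
E
```

```text
[453.1 269.4  24.1] 5.625 [-7.  -1.3 13.6] [-0.03  0.93 -0.05]
```

View pics/w3.png

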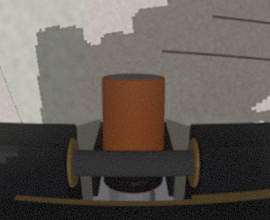

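The crop shows the cell with its flat end's edge at crop row 76 (full row 176). I check the tilt by projecting that edge for several angles.

```bash
cat >> h.py <<'E'
def tiltcheck(cam="wrist",off=10.9,g=38.5):
    P,R,o=pose(); p=bot.camera_params(cam); ax=-R.apply([1,0,0]); piv=P+[0,0,off]
    for t in (0,5,10,15,20,25,30):
        th=np.deg2rad(t); a=ax*np.cos(th)+np.array([0,0,np.sin(th)]); n=-ax*np.sin(th)+np.array([0,0,np.cos(th)])
        f=lambda s,k:proj(cam,piv+a*s+n*k,p).round(1)
        print(t,"top",f(-g,16.5),"bot",f(-g,-16.5),"band",f(59-g,16.5))
E
python3 - <<'E'
from h import *
tiltcheck()
im=bot.capture("wrist")
m=bot.masks_of("wrist","cell")
for d in m[:2]: print(d["confidence"],d["bbox"])
print(im[160:200:1,253].tolist())
E
```

```text
0 top [250.1 187.4] bot [250.6 172.4] band [250.5 296.2]
5 top [250.2 182.8] bot [250.6 173.9] band [250.4 295.8]
10 top [250.2 179. ] bot [250.6 175.9] band [250.4 295. ]
15 top [250.3 175.9] bot [250.7 178.3] band [250.4 293.7]
20 top [250.3 173.6] bot [250.7 181.1] band [250.4 292.1]
25 top [250.4 172. ] bot [250.7 184.3] band [250.3 290.1]
30 top [250.4 171.1] bot [250.7 187.8] band [250.3 287.6]
0.74 [252.8, 233.2, 64.9, 122.0]
[[117, 122, 128], [112, 116, 123], [113, 120, 124], [116, 119, 127], [114, 119, 125], [112, 117, 123], [109, 118, 121], [111, 116, 122], [104, 110, 115], [106, 112, 118], [106, 114, 122], [114, 116, 123], [109, 114, 118], [88, 91, 93], [66, 66, 70], [54, 59, 63], [65, 66, 70], [65, 67, 68], [67, 67, 74], [61, 69, 88], [44, 66, 108], [47, 73, 121], [43, 70, 122], [41, 68, 121], [48, 75, 124], [38, 72, 122], [42, 69, 121], [41, 70, 120], [40, 71, 119], [31, 64, 118], [35, 65, 117], [35, 66, 117], [48, 73, 125], [39, 68, 121], [37, 66, 119], [45, 72, 124], [30, 62, 116], [34, 63, 116], [40, 71, 123], [42, 70, 123]]
```

Emit:
{"name": "jog_arm", "arguments": {
  "dp": [
    [0, 0, 0.001],
    [0, 0, 0.001],
    [0, 0, 0.001],
    [0, 0, 0]
  ],
  "twist": [0, 0, 0, 0]
}}

```text
time: 6.28
tool_pos: [452.8, 269.5, 20.9]
tcp_rot: [3.141, -0.001, 3.045]
contact_force: [-7.4, 0.3, 13.6]
grip_width: 32.0
finger_force: 30.0
```

```bash
cat >> h.py <<'E'
def face(u=253,r=(150,215)):
    im=bot.capture("wrist"); c=im[r[0]:r[1],u-3:u+4].astype(float).mean(1)
    g=c.sum(1); s=c[:,2]-c[:,0]
    print("orange from",r[0]+np.argmax(s>40),"dark edge",r[0]+np.argmin(np.diff(g)))
    return im
E
python3 - <<'E'
from h import *
tiltcheck(); face()
E
```

```text
0 top [250.2 187.3] bot [250.6 172.4] band [250.5 296.1]
5 top [250.2 182.7] bot [250.6 173.9] band [250.5 295.7]
10 top [250.3 178.9] bot [250.7 175.9] band [250.4 294.9]
15 top [250.3 175.9] bot [250.7 178.3] band [250.4 293.7]
20 top [250.4 173.6] bot [250.7 181.1] band [250.4 292. ]
25 top [250.4 172. ] bot [250.7 184.3] band [250.4 290. ]
30 top [250.5 171.1] bot [250.8 187.8] band [250.3 287.5]
orange from 175 dark edge 173
```

Emit:
{"name": "jog_arm", "arguments": {
  "dp": [
    [-0.001, 0, 0.001],
    [-0.001, 0, 0.001],
    [0, 0, 0.0005],
    [0, 0, 0]
  ],
  "twist": [0, 0, 0, 0]
}}

```text
time: 6.82
tool_pos: [453.2, 269.4, 18.3]
tcp_rot: [-3.141, -0.004, 3.045]
contact_force: [-11.9, 1.7, 16.7]
grip_width: 32.3
finger_force: 30.0
```

```bash
python3 - <<'E'
from h import *
face()
E
```

```text
orange from 171 dark edge 169
```

Emit:
{"name": "jog_arm", "arguments": {
  "dp": [
    [0, 0, -0.01],
    [0, 0, -0.025],
    [0, 0, -0.03],
    [0, 0, -0.03],
    [0, 0, 0]
  ],
  "twist": [0, 0, 0, 0, 0]
}}

```text
time: 7.5
tool_pos: [457.5, 269.5, 114.5]
tcp_rot: [3.139, 0.005, 3.045]
contact_force: [0.2, 0.1, -0.9]
grip_width: 32.0
finger_force: 30.0
```

```bash
python3 - <<'E'
from h import *
print(bot.get_obs()["contact_force"].round(2), bot.get_obs()["moment"].round(3))
im=face(); cv2.imwrite("pics/w4.png",cv2.resize(im[150:320,180:330],None,fx=3,fy=3)); tiltcheck()
plan([560,-100,150],188.3,step=55)
E
```

```text
[ 0.24  0.12 -0.89] [ 0.05   0.029 -0.001]
orange from 172 dark edge 170
0 top [250.2 187.6] bot [250.5 172.4] band [250.5 296.3]
5 top [250.2 182.9] bot [250.6 173.9] band [250.5 295.9]
10 top [250.2 179.1] bot [250.6 175.9] band [250.4 295.1]
15 top [250.3 176. ] bot [250.6 178.3] band [250.4 293.9]
20 top [250.3 173.7] bot [250.6 181.1] band [250.4 292.3]
25 top [250.4 172.1] bot [250.7 184.2] band [250.4 290.2]
30 top [250.4 171.1] bot [250.7 187.7] band [250.3 287.8]
n 8 twist -13.8
{"dp": [[-0.0173, -0.0447, -0.0046], [-0.016, -0.0452, -0.0046], [-0.0146, -0.0456, -0.0046], [-0.0132, -0.046, -0.0046], [-0.0118, -0.0464, -0.0046], [-0.0104, -0.0468, -0.0046], [-0.009, -0.0471, -0.0046], [-0.0076, -0.0473, -0.0046]], "twist": [-1.73, -1.73, -1.73, -1.73, -1.73, -1.73, -1.73, -1.73]}
```

View pics/w4.png

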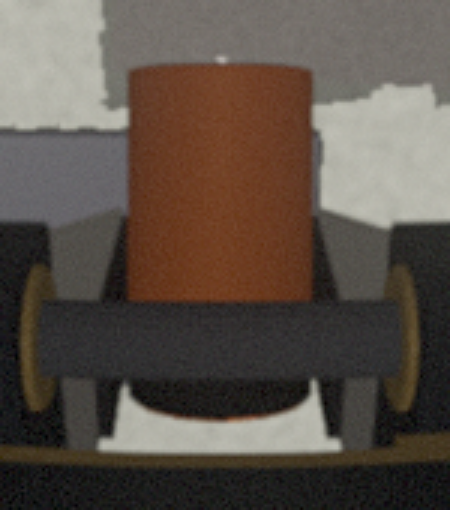

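The cell is held tilted about 25° with the button end up (flat edge at row 171, button end at row 289). Next I go beside the holder for a close look.

```bash
python3 - <<'E'
from h import *
plan([612,-45,185],188.3,step=50)
E
```

```text
n 8 twist -13.8
{"dp": [[-0.0231, -0.0372, -0.009], [-0.022, -0.0379, -0.009], [-0.0208, -0.0385, -0.009], [-0.0197, -0.0391, -0.009], [-0.0185, -0.0397, -0.009], [-0.0173, -0.0402, -0.009], [-0.0161, -0.0408, -0.009], [-0.0148, -0.0412, -0.009]], "twist": [-1.73, -1.73, -1.73, -1.73, -1.73, -1.73, -1.73, -1.73]}
```

Emit:
{"name": "jog_arm", "arguments": {
  "dp": [
    [-0.0231, -0.0372, -0.009],
    [-0.022, -0.0379, -0.009],
    [-0.0208, -0.0385, -0.009],
    [-0.0197, -0.0391, -0.009],
    [-0.0185, -0.0397, -0.009],
    [-0.0173, -0.0402, -0.009],
    [-0.0161, -0.0408, -0.009],
    [-0.0148, -0.0412, -0.009],
    [0, 0, 0],
    [0, 0, 0]
  ],
  "twist": [-1.73, -1.73, -1.73, -1.73, -1.73, -1.73, -1.73, -1.73, 0, 0]
}}

```text
time: 8.8
tool_pos: [610.5, -44.7, 182.5]
tcp_rot: [3.14, -0.003, -2.997]
contact_force: [0.0, -0.2, -0.7]
grip_width: 31.8
finger_force: 30.0
```

```bash
python3 - <<'E'
from h import *
P,R,o=pose(); print(P.round(1),np.rad2deg(R.as_euler("xyz")).round(1),o["time"])
p=bot.camera_params("wrist"); im=face(); json.dump({k:np.array(v).tolist() for k,v in p.items()},open("w5.json","w"))
cv2.imwrite("pics/w5.png",im)
for l in ("plate","spring"):
    for d in bot.find_in("wrist",l)[:3]: print(l,d)
cv2.imwrite("pics/w5c.png",cv2.resize(im[110:270,70:270],None,fx=3.7,fy=3.7,interpolation=3))
E
```

```text
[610.5 -44.7 182.5] [ 179.9   -0.2 -171.7] 8.8
orange from 153 dark edge 170
plate {'bbox': [153.2, 170.7, 208.9, 136.3], 'confidence': 0.91}
plate {'bbox': [436.9, 114.2, 33.6, 53.7], 'confidence': 0.31}
spring {'bbox': [155.4, 172.9, 207.8, 137.6], 'confidence': 0.67}
```

View pics/w5c.png

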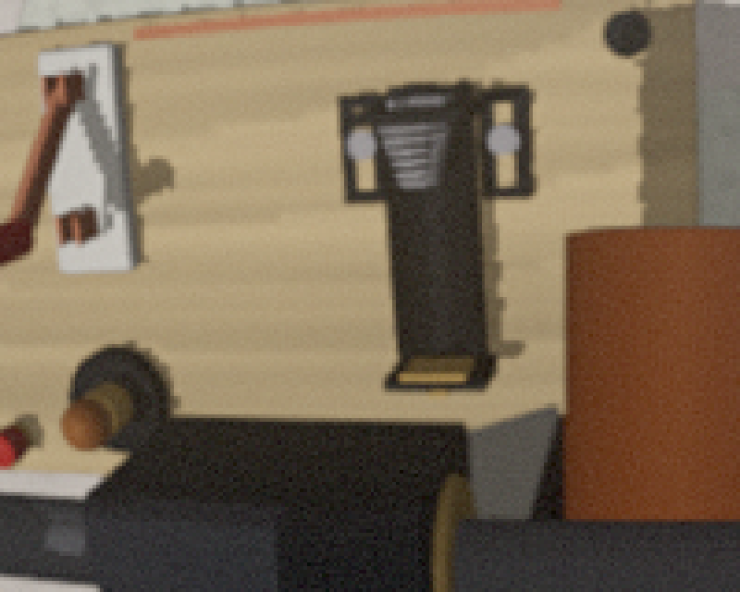

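The crop shows the holder: spring coils from its wall at crop (415,100) to the tip at (418,187), slotted flanges with screws beside it at board level, and the brass plate's top edge at about (437,373).

```bash
python3 - <<'E'
from h import *
p=json.load(open("w5.json"))
f=lambda u,v,z:atz("wrist",70+u/3.7,110+v/3.7,z,p).round(1)
print("plate top L,R,mid",f(399,376,38),f(472,370,38),f(436,373,38))
print("plate base",f(437,357,20))
print("spring tip z36.5",f(418,188,36.5),"z42",f(418,188,42),"z31",f(418,188,31))
print("trough L edge",f(388,205,25),f(398,350,25)," R",f(483,205,25),f(490,350,25))
print("boardtop left edge strip",f(135,35,12),f(560,3,12))
print("wall top",f(415,88,48))
a=f(640,0,12); print(f(697,0,12),f(700,225,12))
E
```

```text
plate top L,R,mid [ 655.8 -119.2   38. ] [650.5 -97.4  38. ] [ 653.1 -108.1   38. ]
plate base [ 654.6 -111.4   20. ]
spring tip z36.5 [ 599.2 -118.5   36.5] z42 [ 598.1 -117.3   42. ] z31 [ 600.3 -119.6   31. ]
trough L edge [ 607.7 -129.6   25. ] [ 652.4 -122.9   25. ]  R [ 603.9 -100.9   25. ] [648.  -94.3  25. ]
boardtop left edge strip [ 565.8 -224.2   12. ] [542.9 -87.2  12. ]
wall top [ 569.8 -119.7   48. ]
[536.5 -47.3  12. ] [603.5 -36.4  12. ]
```

```bash
python3 - <<'E'
from h import *
plan([641.4,-110,75],188.7,step=35)
E
```

```text
n 4 twist -0.3
{"dp": [[-0.0052, -0.0175, 0.0271], [-0.0051, -0.0175, 0.0271], [-0.0051, -0.0175, 0.0271], [-0.0051, -0.0175, 0.0271]], "twist": [-0.08, -0.08, -0.08, -0.08]}
```

Emit:
{"name": "jog_arm", "arguments": {
  "dp": [
    [-0.0052, -0.0175, 0.0271],
    [-0.0051, -0.0175, 0.0271],
    [-0.0051, -0.0175, 0.0271],
    [-0.0051, -0.0175, 0.0271],
    [0, 0, 0.015],
    [0, 0, 0.013],
    [0, 0, 0],
    [0, 0, 0]
  ],
  "twist": [-0.08, -0.08, -0.08, -0.08, 0, 0, 0, 0]
}}

```text
time: 9.95
tool_pos: [642.4, -110.8, 48.8]
tcp_rot: [-3.141, 0.001, -2.99]
contact_force: [-0.8, 0.6, -0.4]
grip_width: 32.0
finger_force: 30.0
```

```bash
python3 - <<'E'
from h import *
P,R,o=pose();print(P.round(1),o["contact_force"].round(2),np.rad2deg(R.as_euler("xyz")).round(2))
im=face(); cv2.imwrite("pics/w6.png",cv2.resize(im[90:300,150:360],None,fx=3,fy=3,interpolation=3)); tiltcheck(off=11.5)
E
```

```text
[ 642.4 -110.8   48.8] [-0.85  0.59 -0.36] [-1.7997e+02  8.0000e-02 -1.7133e+02]
orange from 171 dark edge 157
0 top [249.3 187.1] bot [250.  171.9] band [249.8 296.4]
5 top [249.4 182.5] bot [250.  173.4] band [249.7 295.9]
10 top [249.5 178.6] bot [250.1 175.4] band [249.7 295.1]
15 top [249.5 175.5] bot [250.1 177.9] band [249.6 293.9]
20 top [249.6 173.2] bot [250.2 180.7] band [249.6 292.3]
25 top [249.7 171.6] bot [250.2 183.9] band [249.6 290.2]
30 top [249.8 170.7] bot [250.3 187.4] band [249.5 287.8]
```

View pics/w6.png

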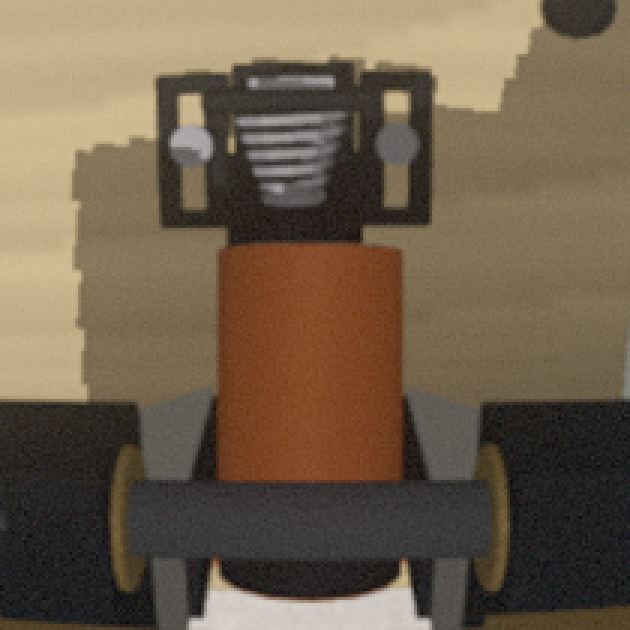

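```bash
python3 - <<'E'
from h import *
P,R,o=pose();p=bot.camera_params("wrist")
def f(u,v,z):
    X=atz("wrist",150+u/3,90+v/3,z,p); return X.round(1),R.inv().apply(X-P).round(1)
for n,u,v,z in (("tip",295,203,34),("spring back",293,83,36),("flangeL",158,150,14),("flangeR",434,150,14),("screwL",190,146,16),("screwR",398,146,16),("flat L",219,255,60),("flat R",402,255,60),("trough L",228,235,25),("trough R",361,235,25),("wallL",232,70,48),("wallR",357,70,48)):
    print(n,*f(u,v,z))
E
```

```text
tip [ 598.3 -118.7   34. ] [45.  -1.  14.9]
spring back [ 575.2 -122.6   36. ] [68.3 -1.3 12.9]
flangeL [ 594.2 -149.7   14. ] [ 53.7 -31.   34.9]
flangeR [585.3 -90.6  14. ] [53.6 28.8 34.9]
screwL [ 592.2 -142.6   16. ] [ 54.6 -23.7  32.9]
screwR [585.5 -98.7  16. ] [54.5 20.7 32.9]
flat L [ 604.7 -130.3   60. ] [ 40.3 -13.4 -11.1]
flat R [ 600. -100.   60.] [ 40.3  17.3 -11.1]
trough L [ 608.4 -131.4   25. ] [ 36.9 -15.   23.9]
trough R [ 604.3 -104.2   25. ] [36.8 12.5 23.9]
wallL [ 574.1 -133.4   48. ] [ 71.  -11.8   0.9]
wallR [ 570.9 -111.7   48. ] [71.  10.1  0.9]
```

Emit:
{"name": "jog_arm", "arguments": {
  "dp": [
    [0, -0.002, 0.004],
    [0, 0, 0.003],
    [0, 0, 0],
    [0.002, 0, 0],
    [0.002, 0, 0],
    [0.001, 0, 0],
    [0, 0, 0]
  ],
  "twist": [0, 0, 0, 0, 0, 0, 0]
}}

```text
time: 10.88
tool_pos: [637.2, -114.0, 40.9]
tcp_rot: [3.142, 0.0, -2.991]
contact_force: [-0.3, -0.4, -2.2]
grip_width: 32.1
finger_force: 30.0
```

Emit:
{"name": "jog_arm", "arguments": {
  "dp": [
    [0.001, 0, 0],
    [0.001, 0, 0],
    [0.001, 0, 0],
    [0, 0, 0]
  ],
  "twist": [0, 0, 0, 0]
}}

```text
time: 11.38
tool_pos: [634.8, -114.4, 41.0]
tcp_rot: [-3.141, 0.001, -2.991]
contact_force: [1.3, -0.1, -0.9]
grip_width: 32.3
finger_force: 30.0
```

Emit:
{"name": "jog_arm", "arguments": {
  "dp": [
    [0.001, 0, 0],
    [0.001, 0, 0],
    [0.001, 0, 0],
    [0, 0, 0]
  ],
  "twist": [0, 0, 0, 0]
}}

```text
time: 11.88
tool_pos: [632.5, -114.8, 41.3]
tcp_rot: [-3.141, 0.003, -2.991]
contact_force: [6.2, 1.3, -1.4]
grip_width: 32.1
finger_force: 30.0
```

Emit:
{"name": "jog_arm", "arguments": {
  "dp": [
    [0.001, 0, 0],
    [0.001, 0, 0],
    [0, 0, 0]
  ],
  "twist": [0, 0, 0]
}}

```text
time: 12.25
tool_pos: [631.3, -115.1, 41.6]
tcp_rot: [-3.141, 0.005, -2.991]
contact_force: [8.2, 1.9, -1.9]
grip_width: 32.4
finger_force: 30.0
```

Emit:
{"name": "jog_arm", "arguments": {
  "dp": [
    [0.001, 0, 0],
    [0.001, 0, 0],
    [0.0005, 0, 0],
    [0, 0, 0],
    [0, 0, 0]
  ],
  "twist": [0, 0, 0, 0, 0]
}}

```text
time: 12.88
tool_pos: [629.8, -115.3, 41.9]
tcp_rot: [-3.14, 0.007, -2.991]
contact_force: [10.0, 2.7, -1.1]
grip_width: 32.2
finger_force: 30.0
```

```bash
python3 - <<'E'
from h import *
P,R,o=pose();print(P.round(1),o["contact_force"].round(2),o["moment"].round(3))
im=face(); cv2.imwrite("pics/w7.png",im); tiltcheck(off=11.5)
E
```

```text
[ 629.8 -115.3   41.9] [ 9.99  2.67 -1.11] [ 0.537 -1.921 -0.04 ]
orange from 171 dark edge 155
0 top [249.3 187.4] bot [250.  171.9] band [249.8 296.6]
5 top [249.4 182.7] bot [250.1 173.4] band [249.7 296.2]
10 top [249.5 178.8] bot [250.1 175.4] band [249.7 295.4]
15 top [249.5 175.7] bot [250.2 177.8] band [249.6 294.2]
20 top [249.6 173.3] bot [250.2 180.6] band [249.6 292.6]
25 top [249.7 171.7] bot [250.3 183.7] band [249.5 290.5]
30 top [249.8 170.7] bot [250.3 187.2] band [249.5 288.1]
```

Emit:
{"name": "jog_arm", "arguments": {
  "dp": [
    [0.001, 0, 0],
    [0.001, 0, 0],
    [0.0005, 0, 0],
    [0, 0, 0],
    [0, 0, 0]
  ],
  "twist": [0, 0, 0, 0, 0]
}}

```text
time: 13.55
tool_pos: [628.3, -115.6, 42.4]
tcp_rot: [-3.14, 0.009, -2.991]
contact_force: [13.8, 3.1, -0.8]
grip_width: 32.6
finger_force: 30.0
```

Emit:
{"name": "jog_arm", "arguments": {
  "dp": [
    [0, 0, 0.001],
    [0, 0, 0.001],
    [0, 0, 0.001],
    [0, 0, 0.001],
    [0, 0, 0]
  ],
  "twist": [0, 0, 0, 0, 0]
}}

```text
time: 14.18
tool_pos: [629.3, -115.6, 40.2]
tcp_rot: [-3.139, 0.012, -2.991]
contact_force: [12.2, 4.5, 7.4]
grip_width: 32.2
finger_force: 30.0
```

```bash
python3 - <<'E'
from h import *
P,R,o=pose();print(P.round(1),o["contact_force"].round(2),o["moment"].round(3))
face(); tiltcheck(off=11.5)
E
```

```text
[ 629.3 -115.6   40.2] [12.24  4.55  7.38] [ 0.902 -1.789 -0.095]
orange from 172 dark edge 170
0 top [249.2 187.8] bot [250.  171.9] band [249.6 296.8]
5 top [249.3 183. ] bot [250.  173.4] band [249.6 296.4]
10 top [249.4 179.1] bot [250.1 175.3] band [249.5 295.7]
15 top [249.5 175.9] bot [250.2 177.7] band [249.5 294.5]
20 top [249.5 173.5] bot [250.2 180.5] band [249.5 292.9]
25 top [249.6 171.8] bot [250.3 183.6] band [249.4 290.9]
30 top [249.7 170.8] bot [250.3 187.1] band [249.4 288.4]
```

Emit:
{"name": "jog_arm", "arguments": {
  "dp": [
    [0.0005, 0, 0.001],
    [0.0005, 0, 0.001],
    [0, 0, 0.001],
    [0, 0, 0]
  ],
  "twist": [0, 0, 0, 0]
}}

```text
time: 14.72
tool_pos: [628.7, -115.9, 37.4]
tcp_rot: [-3.138, 0.013, -2.991]
contact_force: [13.3, 6.0, 8.3]
grip_width: 32.3
finger_force: 30.0
```

```bash
python3 - <<'E'
from h import *
P,R,o=pose();print(P.round(1),o["contact_force"].round(2),o["moment"].round(3))
face(); tiltcheck(off=11.5)
E
```

```text
[ 628.7 -115.9   37.4] [13.34  6.03  8.27] [ 0.826 -2.025 -0.053]
orange from 176 dark edge 171
0 top [249.1 187.8] bot [250.  171.9] band [249.6 296.8]
5 top [249.2 183.1] bot [250.  173.3] band [249.5 296.5]
10 top [249.3 179.1] bot [250.1 175.3] band [249.5 295.7]
15 top [249.4 176. ] bot [250.2 177.7] band [249.4 294.5]
20 top [249.5 173.5] bot [250.2 180.4] band [249.4 292.9]
25 top [249.6 171.8] bot [250.3 183.6] band [249.3 290.9]
30 top [249.7 170.8] bot [250.3 187. ] band [249.3 288.5]
```

Emit:
{"name": "jog_arm", "arguments": {
  "dp": [
    [0.0003, 0.001, 0.0005],
    [0.0003, 0.0005, 0.001],
    [0, 0, 0.001],
    [0, 0, 0.001],
    [0, 0, 0]
  ],
  "twist": [0, 0, 0, 0, 0]
}}

```text
time: 15.4
tool_pos: [628.1, -115.5, 33.9]
tcp_rot: [-3.137, 0.013, -2.991]
contact_force: [14.0, 1.9, 8.1]
grip_width: 32.0
finger_force: 30.0
```

```bash
python3 - <<'E'
from h import *
P,R,o=pose();print(P.round(1),o["contact_force"].round(2),o["moment"].round(3), R.inv().apply(o["contact_force"]).round(1))
im=face(); cv2.imwrite("pics/w8.png",im); bot.capture
E
```

```text
[ 628.1 -115.5   33.9] [14.03  1.89  8.05] [ 0.297 -1.995  0.019] [-14.3  -0.3  -7.9]
orange from 182 dark edge 173
```

Emit:
{"name": "jog_arm", "arguments": {
  "dp": [
    [-0.0003, 0, 0.001],
    [-0.0002, 0, 0.001],
    [0, 0, 0.001],
    [0, 0, 0.001],
    [0, 0, 0]
  ],
  "twist": [0, 0, 0, 0, 0]
}}

```text
time: 16.08
tool_pos: [628.1, -115.3, 29.5]
tcp_rot: [-3.137, 0.012, -2.991]
contact_force: [12.3, 1.4, 6.2]
grip_width: 32.2
finger_force: 30.0
```

```bash
python3 - <<'E'
from h import *
P,R,o=pose();print(P.round(1),o["contact_force"].round(2),o["moment"].round(3), R.inv().apply(o["contact_force"]).round(1))
im=face(); cv2.imwrite("pics/w9.png",cv2.resize(im[90:300,150:360],None,fx=3,fy=3,interpolation=3)); tiltcheck(off=9)
E
```

```text
[ 628.1 -115.3   29.5] [12.3   1.41  6.18] [ 0.3   -1.893  0.067] [-12.4  -0.5  -6. ]
orange from 188 dark edge 150
0 top [249.2 186.2] bot [250.  170.9] band [249.6 294. ]
5 top [249.3 181.6] bot [250.1 172.4] band [249.6 293.6]
10 top [249.4 177.8] bot [250.2 174.3] band [249.5 292.8]
15 top [249.5 174.7] bot [250.3 176.7] band [249.5 291.6]
20 top [249.6 172.4] bot [250.3 179.4] band [249.4 290. ]
25 top [249.7 170.7] bot [250.4 182.6] band [249.4 287.9]
30 top [249.8 169.8] bot [250.4 186. ] band [249.3 285.5]
```

View pics/w9.png

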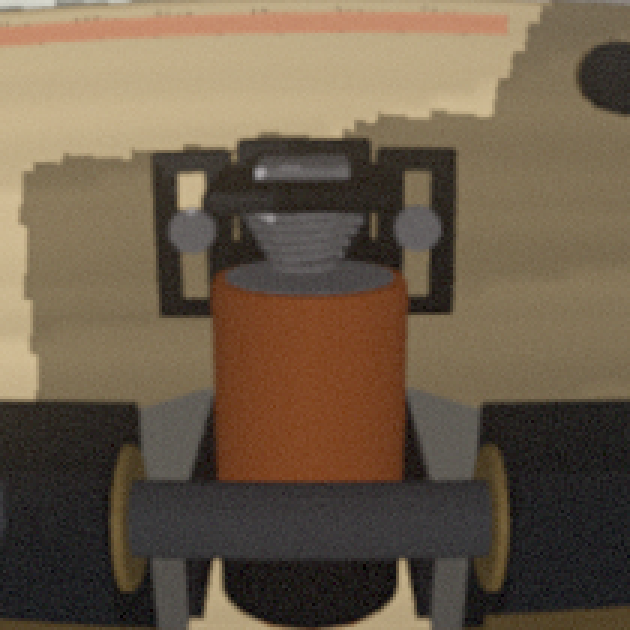

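The cell is now almost level, its flat face against the compressed spring at crop (310,275), and centred in the holder. I keep lowering.

Emit:
{"name": "jog_arm", "arguments": {
  "dp": [
    [0, 0, 0.001],
    [0, 0, 0.001],
    [0, 0, 0]
  ],
  "twist": [0, 0, 0]
}}

```text
time: 16.5
tool_pos: [628.1, -115.3, 27.5]
tcp_rot: [-3.137, 0.012, -2.991]
contact_force: [12.4, 1.5, 5.9]
grip_width: 32.3
finger_force: 30.0
```

```bash
python3 - <<'E'
from h import *
P,R,o=pose();print(P.round(1),o["contact_force"].round(2),o["moment"].round(3), R.inv().apply(o["contact_force"]).round(1))
im=face()
E
```

```text
[ 628.1 -115.3   27.5] [12.41  1.53  5.88] [ 0.249 -1.85   0.   ] [-12.6  -0.4  -5.7]
orange from 189 dark edge 150
```

Emit:
{"name": "jog_arm", "arguments": {
  "dp": [
    [0, 0, 0.001],
    [0, 0, 0.0005],
    [0, 0, 0]
  ],
  "twist": [0, 0, 0]
}}

```text
time: 16.92
tool_pos: [628.0, -115.3, 25.9]
tcp_rot: [-3.137, 0.011, -2.991]
contact_force: [12.9, 2.0, 4.9]
grip_width: 32.0
finger_force: 30.0
```

Emit:
{"name": "jog_arm", "arguments": {
  "dp": [
    [0, 0, 0.001],
    [0, 0, 0.0005],
    [0, 0, 0]
  ],
  "twist": [0, 0, 0]
}}

```text
time: 17.3
tool_pos: [628.0, -115.3, 24.4]
tcp_rot: [-3.137, 0.011, -2.991]
contact_force: [12.1, 1.8, 5.4]
grip_width: 32.6
finger_force: 30.0
```

```bash
python3 - <<'E'
from h import *
im=face()
E
```

```text
orange from 191 dark edge 151
```

Emit:
{"name": "jog_arm", "arguments": {
  "dp": [
    [0, 0, 0.001],
    [0, 0, 0.0005],
    [0, 0, 0]
  ],
  "twist": [0, 0, 0]
}}

```text
time: 17.73
tool_pos: [628.0, -115.3, 22.8]
tcp_rot: [-3.137, 0.011, -2.991]
contact_force: [12.8, 1.8, 4.8]
grip_width: 32.2
finger_force: 30.0
```

Emit:
{"name": "jog_arm", "arguments": {
  "dp": [
    [0, 0, 0.001],
    [0, 0, 0.0005],
    [0, 0, 0]
  ],
  "twist": [0, 0, 0]
}}

```text
time: 18.1
tool_pos: [627.9, -115.3, 21.4]
tcp_rot: [-3.137, 0.011, -2.991]
contact_force: [10.8, 1.5, 6.3]
grip_width: 32.1
finger_force: 30.0
```

```bash
python3 - <<'E'
from h import *
im=face();print(bot.get_obs()["moment"])
p=bot.camera_params("wrist"); json.dump({k:np.array(v).tolist() for k,v in p.items()},open("w10.json","w"))
cv2.imwrite("pics/w10.png",im); 
d=bot.masks_of("wrist","cell")
for k in d[:1]:print(k["bbox"],k["confidence"])
E
```

```text
orange from 192 dark edge 152
[ 0.26971132 -1.80847722  0.02932588]
[254.2, 236.8, 66.4, 125.2] 0.62
```

```bash
python3 - <<'E'
from h import *
p=json.load(open("w10.json")); P,R,o=pose()
im=cv2.imread("pics/w10.png").astype(float)
s=im[:,:,2]-im[:,:,0]
for r in (196,205,215,225): 
    k=np.nonzero(s[r,190:320]>30)[0]+190; print(r,k.min(),k.max())
ax=-R.apply([1,0,0]); ty=R.apply([0,1,0])
for off in (5,8,11,14,17):
    for t in(0,-6):
        th=np.deg2rad(t); a=ax*np.cos(th)+np.array([0,0,np.sin(th)]);n=-ax*np.sin(th)+np.array([0,0,np.cos(th)])
        c=P+[0,0,off]-a*38.5
        pts=[[proj("wrist",c+a*x+16.5*(np.cos(q)*ty+np.sin(q)*n),p) for q in np.linspace(0,2*np.pi,60)] for x in (0,12)]
        pts=np.array(pts); print(off,t,"top",proj("wrist",c+n*16.5,p)[1].round(1),"facerows",pts[0][:,1].min().round(1),"w0",np.ptp(pts[0][:,0]).round(1),"w12",np.ptp(pts[1][:,0]).round(1))
cv2.imwrite("pics/w10c.png",cv2.resize(im[90:300,150:360],None,fx=3,fy=3,interpolation=3))
E
```

```text
196 190 319
205 190 319
215 190 319
225 196 309
5 0 top 184.1 facerows 169.5 w0 63.2 w12 61.9
5 -6 top 190.3 facerows 168.4 w0 64.7 w12 62.9
8 0 top 185.7 facerows 170.6 w0 64.4 w12 63.0
8 -6 top 192.2 facerows 169.5 w0 66.0 w12 64.1
11 0 top 187.4 facerows 171.7 w0 65.6 w12 64.2
11 -6 top 194.1 facerows 170.6 w0 67.3 w12 65.3
14 0 top 189.3 facerows 172.9 w0 66.9 w12 65.5
14 -6 top 196.1 facerows 171.8 w0 68.7 w12 66.6
17 0 top 191.2 facerows 174.1 w0 68.3 w12 66.7
17 -6 top 198.2 facerows 173.0 w0 70.1 w12 67.9[ WARN:0@0.248] global loadsave.cpp:1063 imwrite_ Unsupported depth image for selected encoder is fallbacked to CV_8U.
```

View pics/w10c.png

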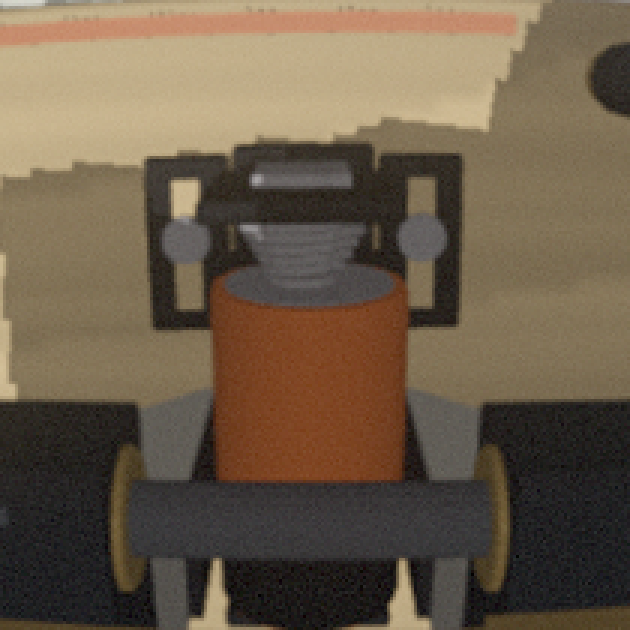

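The cell looks level (flat-face ellipse at crop rows 262–307) and the fingers slip down its sides, so it rests on the trough floor. The spring force of about 11 N means the button is about 1.4 mm behind the plate. I release and look.

Emit:
{"name": "jog_arm", "arguments": {
  "dp": [
    [0, 0, 0],
    [0, 0, 0],
    [0, 0, 0],
    [0, 0, 0]
  ],
  "twist": [0, 0, 0, 0],
  "jaw": 0.046
}}

```text
time: 18.7
tool_pos: [622.7, -114.6, 17.9]
tcp_rot: [3.141, -0.001, -2.991]
contact_force: [-0.0, 0.4, -0.5]
grip_width: 45.7
finger_force: 0.0
```

Emit:
{"name": "jog_arm", "arguments": {
  "dp": [
    [0, 0, -0.02],
    [0, 0, -0.03],
    [0, 0, -0.035],
    [-0.03, 0, -0.035],
    [-0.03, 0.02, -0.02],
    [0, 0.03, 0],
    [0, 0.02, 0],
    [0, 0, 0]
  ],
  "twist": [0, 0, 0, 0, 0, 0, 0, 0]
}}

```text
time: 19.7
tool_pos: [671.3, -35.1, 158.0]
tcp_rot: [3.141, -0.001, -2.989]
contact_force: [1.0, 0.7, -0.6]
grip_width: 45.8
finger_force: 0.0
```

```bash
python3 - <<'E'
from h import *
P,R,o=pose();print(P.round(1))
p=bot.camera_params("wrist"); json.dump({k:np.array(v).tolist() for k,v in p.items()},open("w11.json","w"))
im=bot.capture("wrist");cv2.imwrite("pics/w11.png",im)
for d in bot.find_in("wrist","cell")[:2]:
    print(d); b=d["bbox"]
b=bot.find_in("wrist","cell")[0]["bbox"]; u,v=int(b[0]),int(b[1])
a=max(u-80,0);c=max(v-70,0);print(a,c)
cv2.imwrite("pics/w11c.png",cv2.resize(im[c:c+140,a:a+160],None,fx=4,fy=4,interpolation=3))
E
```

```text
[671.3 -35.1 158. ]
{'bbox': [177.9, 123.8, 41.1, 66.8], 'confidence': 0.92}
97 53
```

View pics/w11c.png

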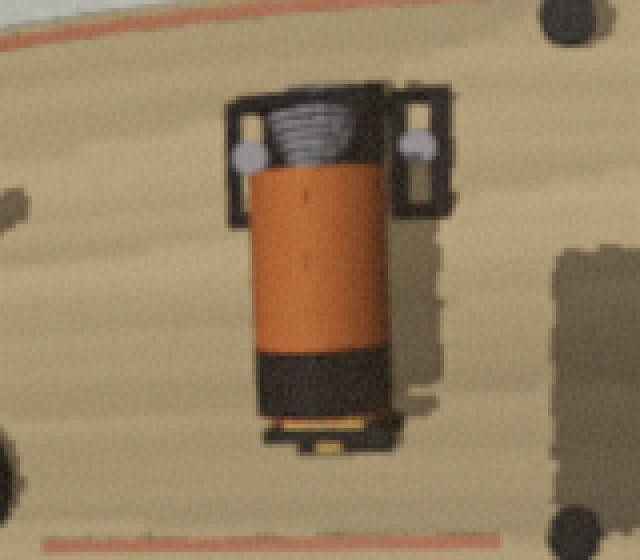

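The picture shows the cell in the trough: spring on its flat end at crop (310,140), black band and button end at (325,415), brass plate beyond it at (322,425). I check its length and height by numbers.

```bash
python3 - <<'E'
from h import *
p=json.load(open("w11.json"))
f=lambda u,v,z:atz("wrist",97+u/4,53+v/4,z,p).round(1)
for z in (53,56):
    a=f(319,165,z);b=f(326,414,z);print(z,a,b,np.linalg.norm(a-b).round(1))
print("plate top",f(323,427,38),"sides at flat",f(250,175,38),f(387,165,38))
print("sides at btn",f(259,400,38),f(390,395,38))
# model: seat centre guess, project outline
u_=np.array([np.cos(np.deg2rad(8.7)),np.sin(np.deg2rad(8.7)),0]); l=np.array([-u_[1],u_[0],0])
pl=f(323,427,38); 
for zc,t in ((36.5,0),(36.5,5),(39,3)):
    C=np.array([pl[0],pl[1],zc])-30.5*u_
    for s in (-30.5,28.5): 
        h=zc+s*np.sin(np.deg2rad(t))
        for y in (-16.5,16.5):
            q=proj("wrist",[*(C+s*u_+y*l)[:2],h],p); print(zc,t,s,y,((q-[97,53])*4).round())
E
```

```text
53 [ 593.6 -113.5   53. ] [ 649.3 -105.    53. ] 56.3
56 [ 593.6 -112.7   56. ] [ 648.7 -104.3   56. ] 55.7
plate top [ 655.3 -108.8   38. ] sides at flat [ 597.2 -134.1   38. ] [ 591.5 -101.1   38. ]
sides at btn [ 650.9 -125.6   38. ] [645.4 -93.3  38. ]
36.5 0 -30.5 -16.5 [251. 177.]
36.5 0 -30.5 16.5 [385. 169.]
36.5 0 28.5 -16.5 [260. 419.]
36.5 0 28.5 16.5 [391. 417.]
36.5 5 -30.5 -16.5 [254. 177.]
36.5 5 -30.5 16.5 [387. 170.]
36.5 5 28.5 -16.5 [257. 421.]
36.5 5 28.5 16.5 [389. 418.]
39 3 -30.5 -16.5 [250. 176.]
39 3 -30.5 16.5 [384. 169.]
39 3 28.5 -16.5 [255. 422.]
39 3 28.5 16.5 [388. 419.]
```

The outline matches a level, seated cell. I verify by feel with a light press on the button half using shut fingers; the top should be met at z≈53.

```bash
python3 - <<'E'
from h import *
plan([639,-111,75],188.7,step=40)
E
```

```text
n 3 twist -0.1
{"dp": [[0.0145, -0.0226, 0.0277], [0.0145, -0.0226, 0.0277], [0.0145, -0.0226, 0.0277]], "twist": [-0.04, -0.04, -0.04]}
```

Emit:
{"name": "jog_arm", "arguments": {
  "dp": [
    [0, 0, 0],
    [0, 0, 0],
    [0.0145, -0.0226, 0.0277],
    [0.0145, -0.0226, 0.0277],
    [0.0145, -0.0226, 0.0277],
    [0, 0, 0.01],
    [0, 0, 0.007],
    [0, 0, 0]
  ],
  "twist": [0, 0, 0, 0, 0, 0, 0, 0],
  "jaw": 0.0
}}

```text
time: 20.85
tool_pos: [639.7, -109.2, 58.4]
tcp_rot: [3.142, 0.001, -2.99]
contact_force: [0.1, 1.1, 0.5]
grip_width: 0.3
finger_force: 0.0
```

Emit:
{"name": "jog_arm", "arguments": {
  "dp": [
    [0, 0, 0.001],
    [0, 0, 0.001],
    [0, 0, 0.001],
    [0, 0, 0]
  ],
  "twist": [0, 0, 0, 0]
}}

```text
time: 21.35
tool_pos: [639.1, -109.9, 55.2]
tcp_rot: [3.142, 0.0, -2.991]
contact_force: [0.7, -0.3, -0.4]
grip_width: 0.7
finger_force: 0.0
```

Emit:
{"name": "jog_arm", "arguments": {
  "dp": [
    [0, 0, 0.001],
    [0, 0, 0.001],
    [0, 0, 0.0005],
    [0, 0, 0]
  ],
  "twist": [0, 0, 0, 0]
}}

```text
time: 21.85
tool_pos: [639.2, -110.0, 53.3]
tcp_rot: [-3.141, 0.0, -2.991]
contact_force: [-1.0, 0.1, 3.7]
grip_width: 0.2
finger_force: 2.4
```

Emit:
{"name": "jog_arm", "arguments": {
  "dp": [
    [0, 0, 0.0005],
    [0, 0, 0.0005],
    [0, 0, 0]
  ],
  "twist": [0, 0, 0]
}}

```text
time: 22.22
tool_pos: [639.4, -110.1, 53.1]
tcp_rot: [-3.141, 0.001, -2.991]
contact_force: [-2.8, 0.1, 9.8]
grip_width: 0.3
finger_force: 5.0
```

The top is solid at z=53.1, so the cell is fully home. I retreat and hand in.

Emit:
{"name": "jog_arm", "arguments": {
  "dp": [
    [0, 0, -0.01],
    [0, 0, -0.03],
    [0, 0, -0.04],
    [0, 0, -0.04],
    [0, 0.03, -0.02],
    [0, 0, 0],
    [0, 0, 0]
  ],
  "twist": [0, 0, 0, 0, 0, 0, 0]
}}

```text
time: 23.1
tool_pos: [634.3, -80.5, 191.0]
tcp_rot: [3.141, -0.001, -2.991]
contact_force: [-0.5, -0.1, -0.6]
grip_width: 0.5
finger_force: 0.0
```

```bash
python3 - <<'E'
from h import *
bot.capture("wrist"); print(bot.find_in("wrist","cell")[:1], bot.get_obs()["contact_force"].round(1))
print(bot.close_job())
E
```

```text
[{'bbox': [225.2, 166.0, 32.7, 58.8], 'confidence': 0.82}] [-0.2 -0.5 -0.9]
the job is handed in; nothing more can be done
None
```

The orange cell is in the holder and let go: level, button behind the brass plate, and held by the spring. A light press on the button half met its top at 53.1 mm (53 mm expected), and I handed the job in at about 23 s.

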